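# Jack up the loose corner of the weighing plinth with a tommy bar

### The arm

A 7-joint arm with a two-finger parallel gripper is mounted at the origin on the work surface. World frame = base frame: x ahead of the robot, y to its left, z up, the work surface at z = 0. Lengths are in m, angles in rad, forces in N, time in s.
With the tool pointing down it reaches from about 0.375 to 0.925 m from the base axis. Payload 3.1 kg.
Tool frame: the origin (TCP) lies at the very end of the fingers, on their centre line; the grasp point (between the pads) lies 19 mm behind it; z points along the fingers, y is the line along which they close (so a half turn about z gives the same grasp; the last joint's range is limited). The gripper opens to 85 mm and grips with 20 to 120 N. Pads are 22 mm wide; open, the fingers measure 114 mm over their backs; the gripper's body (76 mm by 85 mm) begins 54 mm behind the grasp point. The pads swing forward as they close: fully open they stand 13 mm farther back than shut.
Start: joints at [-1.346, 0.383, 0.044, 1.598, -0.018, 1.161, -0.05], TCP at [0.206, 0.616, 0.231] pointing down, gripper open.
Joint ranges: [-2.61, 2.61], [-0.41, 2.15], [-1.48, 1.57], [0, 2.5], [-1.57, 4.71], [0.05, 1.97], [-2.85, 2.85]. Speed limits (rad/s): [2.79, 2.79, 3.14, 3.14, 3.14, 3.14, 3.14].

### API

Orientations are given as a unit quaternion [w, x, y, z].
In Python, from rig import arm gives the robot as it stands. The module is installed in compiled form; this text tells all that it offers.
- The arm moves only by the shell command python3 -m handwheel [OPENING] [FORCE], which reads ROWS from standard input. ROWS is a JSON list of rows, 1 to 20 of them, each an object with the fields tx, ty, tz (the shift in shares of the most that a row can go, 1 being 50 mm), spin (a turn about the tool's z in parts of the range, where 1.0 means pi rad); a field left out counts as zero; each row shifts and turns the commanded pose from where the row before left it, along the tool's axes as they then stand; what a row does not reach is not made up. A row lasts 1/10 s, in which the tool goes at most 0.05 m and 0.15 rad, less where a joint would pass 70% of its speed; a pose out of reach is approached as far as the arm can. OPENING is the opening from 0.0 (shut) to 1.0 (fully open), set as the command begins (- or left out keeps the last). The fingers move at their own pace and stop on an object; FORCE is the grip in N (left out, the last holds). Time passes only in rows, so rows that do not move let the fingers close. It prints the time, the measured TCP pose, the force, the opening and the grip force at its end. Input that does not fit is refused with a message, and nothing moves.
- arm.observe(): the state, without advancing time (a new reading comes with each control period).
- arm.capture(name): name is "scene" or "top" or "wrist"; returns a dict with "img" (400x640x3 uint8, blue, green, red), "K" (3x3 intrinsics, pixels), "rvec" (rotation vector, rad) and "tvec" (3), from world to camera coordinates, as OpenCV has them. Camera axes: x right, y down, z forward; pixel columns grow to the right and rows downward; lengths in m; the calibration is good to about 2 mm. A picture is of the moment at which its call begins. There is no depth.
- arm.finish_job(): hands the job in; it is judged then, once.
The state is a dict: "time_s": time; "qpos": joint angles; "joint_vel": joint speeds; "tau": joint torques, N m; "tcp_pos": TCP position; "tcp_rot": TCP orientation; "wrist_force": force on the tool from outside, world axes, zero at the start; "torque": the same for the moment, N m; "grip_width": opening from 0.0 (shut) to 1.0 (fully open); "gripper_force": force on a finger pad.
Only numpy, scipy, OpenCV 4.12 (cv2) and the standard library are available. Lean on these libraries where they do the work, as an engineer would, in place of code of your own. Each camera call takes 0.05 s, during which the arm holds its last target. There are 200 camera calls.

### The job

The counting scale rocks because the jack under one corner of its plinth is not bearing. Take the tommy bar from its rest and, putting it into one hole of the jack's collar after another, turn the collar clockwise (seen from above) until the jack's head bears firmly on the rubber pad under the lug, but stop as soon as it is firm, before the plinth is jacked up. Then lay the bar back in its rest and leave the other things on the desk alone.

Things in the scene. Friction and masses are not known exactly. Their poses are not given: they have to be found in the camera images.
- plinth: grey steel plinth with a white counting scale on it, fixed. Origin: on the desk under the jack's axis; z up. The plinth fills x -30..300, y -410..-62 mm, to 118 mm high; scale on it to 202 mm. A 44 mm wide lug reaches out from its +y side over the jack, top at z 116 mm. The jack's foot is round, radius 52 mm low down, 30 mm above
- collar: the jack's steel collar: 90 mm across, 32 mm tall, axis vertical. Origin: on the axis at the holes' height, 58.8 mm above the desk at the start, 60 mm with the head on the pad. Eight level radial holes 45 deg apart, 12 mm wide, 28 mm deep from the rim, mouths flared 2 mm; one along +x of this frame. A scribed line on top marks each. Clockwise from above lifts the head 4 mm a turn (0.64 mm/rad)
- head (a point): centre of the top of the jack's steel pressure head (36 mm disc on the screw, just under the lug), z up. It starts 0.8 to 1.6 mm below the pad. Turning the collar takes about 0.35 N m while the head is free; on the pad this steps up to about 0.7 N m and then climbs 3 N m per rad; the screw holds what it has taken
- pad (a point): centre of the underside of the rubber pad under the lug, 97 mm above the desk on the jack's axis, z up. The head is firm here when it squeezes the pad by 0.03 to 0.15 mm (turning torque 0.55 to 1 N m above the free torque; aim for about 0.75); beyond 0.2 mm it lifts the plinth
- bar: tommy bar: plain round steel bar 10 mm thick, 200 mm long with round ends, about 0.12 kg. Origin at its middle, x along it; both ends alike. It starts lying in its rest, its middle 45 mm above the desk. Fully in a hole, its middle is 117 mm from the collar's axis
- end_a (a point): the bar's tip at +x of the bar, 100 mm from its middle
- end_b (a point): the bar's tip at -x of the bar, 100 mm from its middle
- rest: bright aluminium rest for the bar, fixed: base 150 x 70 x 8 mm, two notched cheeks 6 mm thick, 110 mm apart along x. Origin on the desk under its middle. The bar lies along x; notch floors 40 mm up, 14 mm wide there and flaring to about 33 mm at the cheeks' tops, 59 mm up
- bed (a point): where the middle of the bar lies in the rest: 45 mm above the desk over the rest's origin
- screwdriver: black-handled screwdriver lying on the desk, 170 mm; leave it
- spanner: steel open spanner lying flat on the desk, 160 mm; leave it
- tape_roll: brown roll of parcel tape, 100 mm across, 48 mm tall; leave it
- spare_foot: spare black rubber machine foot, 42 mm across, 34 mm tall; leave it
- carton: small brown carton 70 x 100 x 50 mm; leave it
- jar: lidded jar, 66 mm across, 85 mm tall; leave it
- marker: white marker pen with a black cap lying on the desk, 136 mm; leave it
There are look-alikes about, which are no part of the job. There is more than one size of the rest; the job needs the larger. Several things have the shape of the bar; the one meant has the colours described above.

How it is judged:
By the outcome, as a careful person would: the job done as asked, in the order asked, and still so for the second after the job is handed in, with the robot touching nothing.
It also fails if it takes over 72 s, if anything falls off the work surface, if the arm or the gripper's body presses on something with over 40 N, if the wrist force passes 120 N, or if a joint passes its speed limit or range.

## Working session

There is one attempt and no reset: what is moved stays moved. The work goes in short steps, Python scripts to look and compute and a shell command to move; the robot and the scene stay as the last step left them, time stands still between calls to the robot, and variables do not carry over. Pictures are saved under pics/ and viewed, at most 10 in all, crops included, and the job is handed in when it is done.

```bash
mkdir -p pics; python3 - <<'E'
from rig import arm
import cv2,json,numpy as np
for n in ("scene","top"):
    c=arm.capture(n); cv2.imwrite(f"pics/{n}0.png",c["img"])
    np.savez(f"{n}0.npz",**c)
    R=cv2.Rodrigues(np.array(c["rvec"]))[0]; print(n,c["K"],(-R.T@np.array(c["tvec"]).ravel()),R[2])
o=arm.observe(); print(o["tcp_pos"],o["tcp_rot"],o["time_s"],o["grip_width"],o["wrist_force"],o["torque"])
E
```

```text
scene [[454.55396402   0.         317.99084632]
 [  0.         454.55396402 196.63870099]
 [  0.           0.           1.        ]] [1.33245703 0.12976019 0.75866085] [-0.76044276 -0.08532443 -0.64377523]
top [[409.57828705   0.         316.63541274]
 [  0.         409.57828705 203.38549934]
 [  0.           0.           1.        ]] [0.34179972 0.06511981 1.12012702] [ 0.17529864  0.00298676 -0.98451078]
[0.20588133 0.61560503 0.22997904] [-1.32975623e-04  1.60617063e-01  9.87016035e-01 -1.21970867e-03] 0.1 0.9963447280961728 [-0.24829585  0.56877187 -0.56415269] [ 0.01072025 -0.01132201 -0.00697937]
```

View pics/scene0.png

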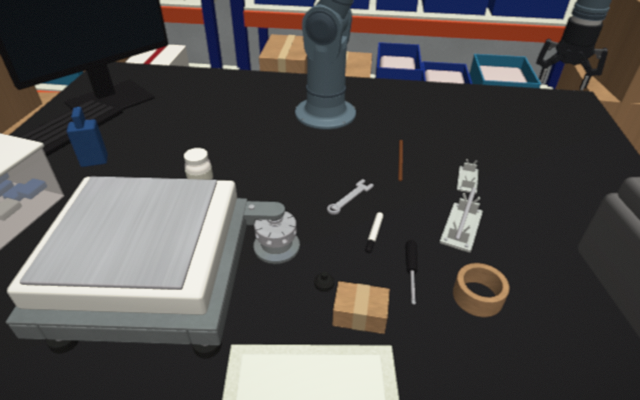

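View pics/top0.png

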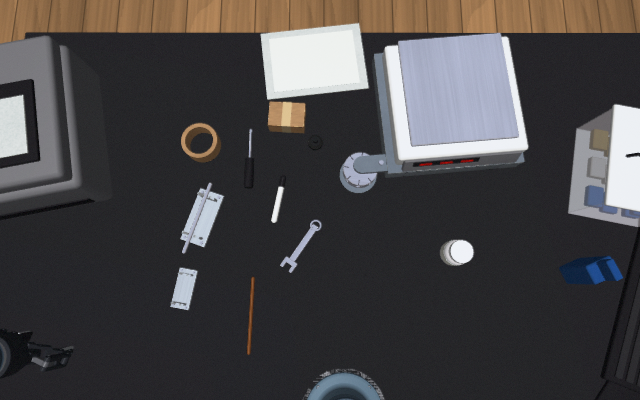

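The scene view shows the large rest with the bar at about (463,225) and the jack at (276,232). In the top view the bar runs (210,184)–(184,251), and the jack is at (358,172) under the lug. Next I'll take enlarged crops.

```bash
cat > h.py <<'E'
import numpy as np,cv2
from rig import arm
def ray(c,p,z):
    K=np.array(c["K"]);R=cv2.Rodrigues(np.array(c["rvec"]))[0];t=np.array(c["tvec"]).ravel()
    q=cv2.undistortPoints(np.array([[p]],float),K,None)[0,0]
    o=-R.T@t;d=R.T@np.array([q[0],q[1],1.]);return o+d*(z-o[2])/d[2]
def proj(c,P):
    return cv2.projectPoints(np.array([P],float),np.array(c["rvec"]),np.array(c["tvec"]),np.array(c["K"]),None)[0][0,0]
def tri(c1,p1,c2,p2):
    Ps=[np.array(c["K"])@np.c_[cv2.Rodrigues(np.array(c["rvec"]))[0],np.array(c["tvec"]).ravel()] for c in(c1,c2)]
    X=cv2.triangulatePoints(Ps[0],Ps[1],np.array(p1,float),np.array(p2,float)).ravel();return X[:3]/X[3]
E
python3 - <<'E'
import cv2,numpy as np
a=cv2.imread("pics/top0.png");b=cv2.imread("pics/scene0.png")
f=lambda i,x,y,w,h:cv2.resize(i[y:y+h,x:x+w],(400,300),interpolation=cv2.INTER_CUBIC)
# tiles 80x60 @5x
cv2.imwrite("pics/crop1.png",np.vstack([np.hstack([f(a,320,140,80,60),f(b,236,200,80,60)]),np.hstack([cv2.resize(a[178:258,150:257],(400,300),interpolation=2),cv2.resize(b[175:255,410:517],(400,300),interpolation=2)])]))
E
```

```text
(no output)
```

View pics/crop1.png

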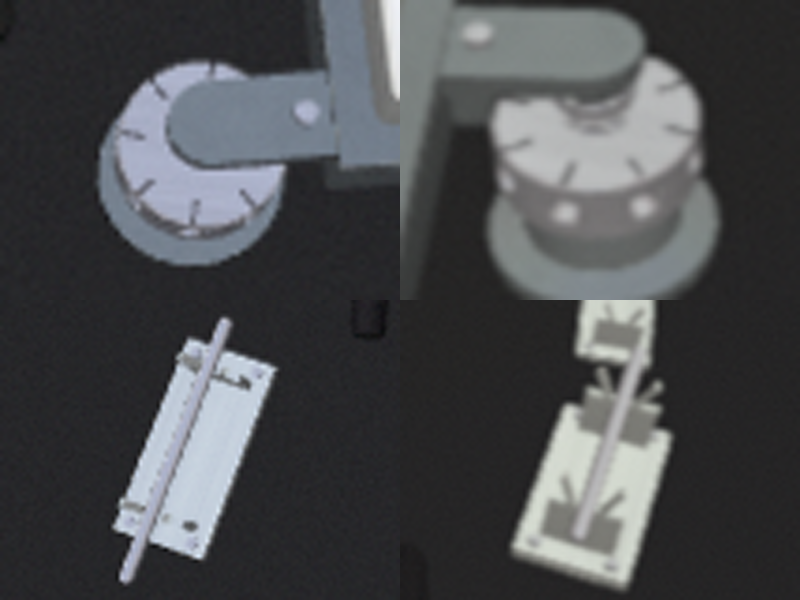

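The crop shows scribe lines around the collar, with a tile centre near (202,145), i.e. pixel (360,168.6). The bar ends are at (210,183) and (183.4,252). I'll turn these into positions now.

```bash
python3 - <<'E'
from h import *
T=np.load("top0.npz");S=np.load("scene0.npz")
t1=lambda x,y:((x+.5)/5-.5+320,(y+.5)/5-.5+140)
s1=lambda x,y:((x-400+.5)/5-.5+236,(y+.5)/5-.5+200)
t2=lambda x,y:((x+.5)/400*107-.5+150,(y-300+.5)/3.75-.5+178)
s2=lambda x,y:((x-400+.5)/400*107-.5+410,(y-300+.5)/3.75-.5+175)
r3=lambda v:np.round(v,4)
sc=[(209,66),(158,90),(126,134),(139,194),(194,222),(250,206)]
P=np.array([ray(T,t1(*p),.0748)[:2] for p in sc]);print("scribe top",r3(P))
ss=[(675,85),(695,130),(640,178),(568,180),(507,145)]
Q=np.array([ray(S,s1(*p),.0748)[:2] for p in ss]);print("scribe scene",r3(Q))
def circ(P):
    A=np.c_[2*P,np.ones(len(P))];x=np.linalg.lstsq(A,(P**2).sum(1),rcond=None)[0];return x[:2],np.sqrt(x[2]+x[:2]@x[:2])
for X in(P,Q):
    c,r=circ(X);print("c",r3(c),r,np.degrees(np.arctan2(*(X-c).T[::-1])).round(1))
# foot disc
print("lug/plinth edge top", [r3(ray(T,t1(*p),.116)[:2]) for p in((185,88),(325,72),(330,157),(215,166),(168,127))])
B=[ray(T,t2(*p),.045) for p in((225,320),(125,580))]
print("bar top",r3(B),r3((B[0]+B[1])/2),np.linalg.norm(B[0]-B[1]),np.degrees(np.arctan2(*(B[0]-B[1])[1::-1])))
B=[ray(S,s2(*p),.045) for p in((580,535),(642,337))]
print("bar scene",r3(B),r3((B[0]+B[1])/2),np.linalg.norm(B[0]-B[1]))
C=[r3(ray(T,t2(*p),.008)[:2]) for p in((188,340),(276,370),(204,558),(115,528))];print("rest",C,np.mean(C,0))
C=[r3(ray(S,s2(*p),.008)[:2]) for p in((514,548),(628,588),(671,435),(565,405))];print("rest sc",C,np.mean(C,0))
print("end far tri",tri(T,t2(125,580),S,s2(642,337)),tri(T,t2(225,320),S,s2(580,535)))
from scipy.spatial.transform import Rotation as Ro
o=arm.observe();w,x,y,z=o["tcp_rot"];print(r3(Ro.from_quat([x,y,z,w]).as_matrix()))
E
```

```text
scribe top [[ 0.6643 -0.05  ]
 [ 0.6511 -0.0228]
 [ 0.627  -0.0057]
 [ 0.5946 -0.0122]
 [ 0.5796 -0.0408]
 [ 0.5882 -0.0702]]
scribe scene [[ 6.009e-01 -1.290e-02]
 [ 6.283e-01  4.000e-04]
 [ 6.603e-01 -1.800e-02]
 [ 6.654e-01 -4.800e-02]
 [ 6.480e-01 -7.830e-02]]
c [ 0.6207 -0.0464] 0.04140764498436482 [  -4.8   37.8   81.2  127.4  172.2 -143.8]
c [ 0.6273 -0.0418] 0.04055716040938759 [132.4  88.7  35.8  -9.2 -60.5]
lug/plinth edge top [array([ 0.64  , -0.0331]), array([ 0.6485, -0.1044]), array([ 0.6039, -0.1058]), array([ 0.5992, -0.0476]), array([ 0.6195, -0.0242])]
bar top [[0.5886 0.3561 0.045 ]
 [0.4028 0.4171 0.045 ]] [0.4957 0.3866 0.045 ] 0.19553448183081437 -18.1898080041736
bar scene [[0.5878 0.3587 0.045 ]
 [0.3902 0.4221 0.045 ]] [0.489  0.3904 0.045 ] 0.20744670205713828
rest [array([0.5818, 0.3929]), array([0.5593, 0.3265]), array([0.4208, 0.3728]), array([0.4424, 0.4387])] [0.501075 0.382725]
rest sc [array([0.5659, 0.3287]), array([0.5912, 0.3943]), array([0.446 , 0.4416]), array([0.4241, 0.3746])] [0.5068 0.3848]
end far tri [0.40256714 0.41654087 0.05384551] [0.58858385 0.35737704 0.04547211]
[[-9.484e-01  3.171e-01 -7.000e-04]
 [ 3.171e-01  9.484e-01 -2.400e-03]
 [-1.000e-04 -2.500e-03 -1.000e+00]]
```

The rows are not in the units I measure in: shifts go in shares of 50 mm and turns go in shares of pi rad. I convert before sending: -0.0347 m is -0.694, -0.0125 m is -0.25.

```bash
echo '[{"tx":-0.694, "ty":-0.25, "tz":0.14}, {"tx":-0.694, "ty":-0.25, "tz":0.14}, {"tx":-0.694, "ty":-0.25, "tz":0.14}, {"tx":-0.694, "ty":-0.25, "tz":0.14}, {"tx":-0.694, "ty":-0.25, "tz":0.14}, {"tx":-0.694, "ty":-0.25, "tz":0.14}, {"tx":-0.694, "ty":-0.25, "tz":0.14}, {"tx":-0.694, "ty":-0.25, "tz":0.14}, {"tx":-0.694, "ty":-0.25, "tz":0.14}, {"tx":-0.694, "ty":-0.25, "tz":0.14}, {}, {}]' | python3 -m handwheel 1.0 80
python3 - <<'E'
from h import *
c=arm.capture("wrist");cv2.imwrite("pics/w1.png",c["img"]);np.savez("w1.npz",**c)
o=arm.observe();print(o["tcp_pos"],o["tcp_rot"],o["qpos"],o["time_s"])
R=cv2.Rodrigues(np.array(c["rvec"]))[0];print(-R.T@np.array(c["tvec"]).ravel(),R,c["K"])
E
```

```text
time_s: 1.3
tcp_pos: [0.4964, 0.3858, 0.1603]
tcp_rot: [-0.0, 0.163, 0.987, -0.001]
wrist_force: [-0.0, 1.2, 0.2]
grip_width: 1.0
gripper_force: 0.0
[0.49501804 0.38781262 0.16065237] [-6.94648419e-04  1.60898261e-01  9.86970721e-01 -2.52543348e-04] [-0.87539916  0.414946    0.1826511   1.71967291 -0.08711356  1.01611535
  0.58570663] 1.35
[0.42625838 0.4092126  0.30265924] [[ 0.32016551  0.94735985 -0.00183534]
 [ 0.90692807 -0.30594027  0.28962395]
 [ 0.2738166  -0.09439212 -0.95713876]] [[311.14950617   0.         320.5078356 ]
 [  0.         311.14950617 194.3159751 ]
 [  0.           0.           1.        ]]
```

View pics/w1.png

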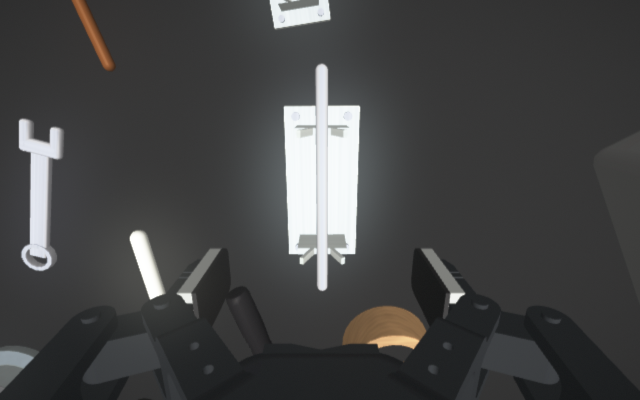

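The wrist view shows the bar running (321.5,65)–(322,290), and the rest base with corners near (284,106), (360,106), (355,253) and (289,254). The bar lines up with the tool.

```bash
python3 - <<'E'
from h import *
from scipy.spatial.transform import Rotation as Ro
c=np.load("w1.npz")
o=arm.observe();p=np.array(o["tcp_pos"]);w,x,y,z=o["tcp_rot"];R=Ro.from_quat([x,y,z,w]).as_matrix()
L=lambda P:np.round(R.T@(P-p),4)
g=cv2.cvtColor(c["img"],6)
for v in(80,90,160,180,220,270): 
    r=g[v,300:345].astype(int);print(v,300+np.where(r>185)[0][[0,-1]] if v<100 or v>258 else '')
a,b=ray(c,(321.5,66),.045),ray(c,(322,289),.045);print(a,b,np.linalg.norm(a-b),L(a),L(b),L((a+b)/2))
C=[ray(c,q,.008) for q in((284,106),(360,106),(355,253),(289,254))];print(L(np.mean(C,0)),np.mean(C,0),[L(q) for q in C])
E
```

```text
80 [317 326]
90 [317 326]
160 
180 
220 
270 [318 326]
[0.40252313 0.41754045 0.045     ] [0.58972671 0.3549693  0.045     ] 0.19738371632332039 [ 0.097  -0.0011  0.1158] [-0.1004 -0.001   0.1155] [-0.0017 -0.001   0.1157]
[-0.0078 -0.0007  0.1526] [0.50194233 0.38459096 0.008     ] [array([ 0.0668, -0.0353,  0.1528]), array([0.0666, 0.034 , 0.1527]), array([-0.0818,  0.0338,  0.1525]), array([-0.0828, -0.0355,  0.1526])]
```

Scaled: 0.035 m is 0.7, -0.0017 m is -0.034.

```bash
echo '[{"tx":-0.034, "ty":-0.02, "tz":0.7}, {"tz":0.7}, {"tz":0.7}, {"tz":0.4}, {"tz":0.194}, {}, {}]' | python3 -m handwheel 1.0 80
echo '[{}, {}, {}, {}, {}, {}, {}, {}]' | python3 -m handwheel 0.0 80
```

```text
time_s: 2.05
tcp_pos: [0.4971, 0.3879, 0.0277]
tcp_rot: [0.0, 0.16, 0.987, 0.001]
wrist_force: [0.1, -0.0, -0.3]
grip_width: 1.001
gripper_force: 0.0
time_s: 2.85
tcp_pos: [0.497, 0.3863, 0.0269]
tcp_rot: [-0.0, 0.161, 0.987, -0.0]
wrist_force: [-0.6, -1.2, 3.8]
grip_width: 0.085
gripper_force: 78.1
```

Scaled: -0.05 m is -1, -0.0315 m is -0.63, 0.15 rad / 3.1416 = 0.0477.

```bash
echo '[{"tz":-0.4}, {"tz":-0.8}, {"tz":-1}, {"tz":-1}, {"tz":-0.8}, {"tx":-0.43, "ty":-0.63}, {"tx":-0.43, "ty":-0.63}, {"tx":-0.43, "ty":-0.63}, {"tx":-0.43, "ty":-0.63}, {"tx":-0.43, "ty":-0.63}, {"tx":-0.43, "ty":-0.63}, {"tx":-0.43, "ty":-0.63}, {"tx":-0.43, "ty":-0.63}, {"tx":-0.43, "ty":-0.63}, {"tx":-0.43, "ty":-0.63}, {"spin":0.0462}, {"spin":0.0462}, {"spin":0.0462}, {"spin":0.0477}, {}]' | python3 -m handwheel
echo '[{}, {}]' | python3 -m handwheel
python3 - <<'E'
from h import *
c=arm.capture("wrist");cv2.imwrite("pics/w2.png",c["img"]);np.savez("w2.npz",**c)
o=arm.observe();print(o["tcp_pos"],o["tcp_rot"],o["qpos"],o["time_s"],o["wrist_force"],o["torque"])
E
```

```text
time_s: 4.85
tcp_pos: [0.6003, 0.0196, 0.2256]
tcp_rot: [-0.001, 0.438, 0.899, -0.001]
wrist_force: [0.1, -0.2, -1.6]
grip_width: 0.088
gripper_force: 78.3
time_s: 5.05
tcp_pos: [0.6007, 0.0195, 0.2262]
tcp_rot: [-0.0, 0.437, 0.899, -0.0]
wrist_force: [0.0, -0.2, -0.5]
grip_width: 0.085
gripper_force: 78.3
[0.60076909 0.01949044 0.22634632] [-1.17680794e-04  4.37655113e-01  8.99142917e-01 -5.52305515e-05] [-0.49189134  0.31514746  0.47351436  1.74368866 -0.1576482   1.12068514
  0.69533798] 5.1 [ 0.39893571 -0.74346063 -0.74708655] [0.00116188 0.0206933  0.03628161]
```

View pics/w2.png

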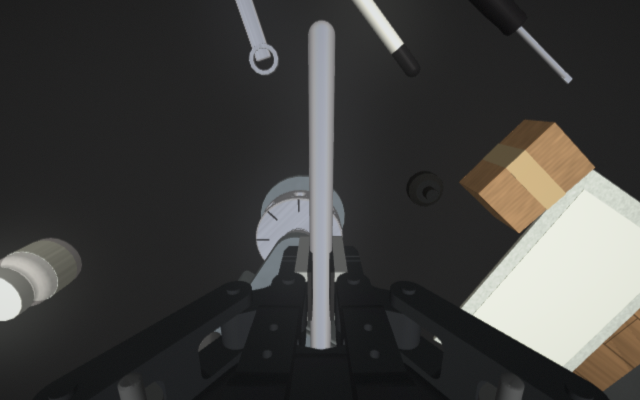

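The wrist view shows the collar near (300,235), with scribe lines at (299,206), (272,216) and (263,240). The bar covers its right half.

```bash
python3 - <<'E'
import cv2
i=cv2.imread("pics/w2.png")[170:260,245:355];cv2.imwrite("pics/crop2.png",cv2.resize(i,(770,600)[:1]+(630,),interpolation=2)[:600])
E
```

```text
(no output)
```

View pics/crop2.png

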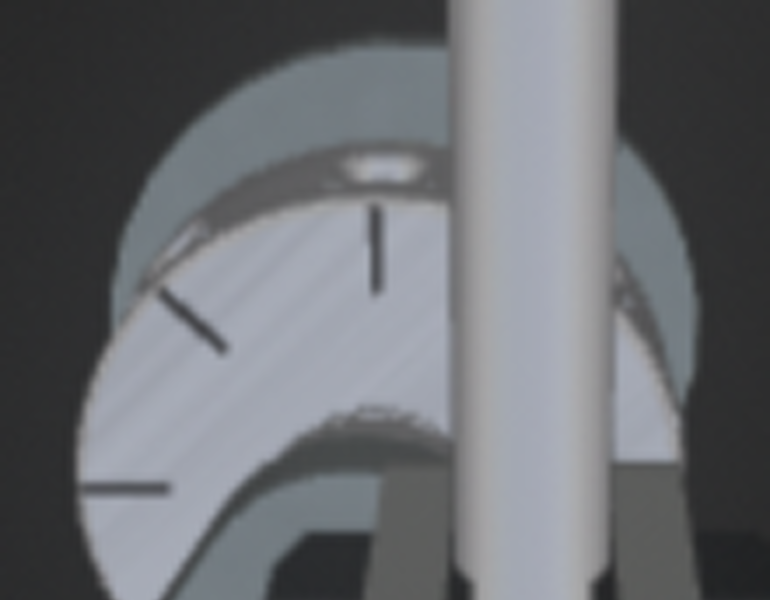

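The scribes are sharp here. The middle one, at crop (376,206–293), is nearly parallel to the bar. I'll fit the centre and angles from these.

```bash
python3 - <<'E'
from h import *
from scipy.spatial.transform import Rotation as Ro
from scipy.optimize import least_squares
c=np.load("w2.npz");o=arm.observe();p=np.array(o["tcp_pos"]);w,x,y,z=o["tcp_rot"];R=Ro.from_quat([x,y,z,w]).as_matrix()
f=lambda q:ray(c,((q[0]+.5)/7-.5+245,(q[1]+.5)/7-.5+170),.0748)[:2]
S=[[f((375,206)),f((377,293))],[f((161,290)),f((226,352))],[f((80,488)),f((170,489))]]
rim=np.array([f(q) for q in((375,198),(300,208),(200,255),(125,335),(78,440),(85,520),(110,585),(683,430),(655,365))])
def res(v):
    r=list(np.hypot(*(rim-v[:2]).T)-v[2])
    for k,s in enumerate(S):
        a=v[3]+k*np.pi/4*v[4]
        for P in s: d=P-v[:2]; r.append(d[0]*-np.sin(a)+d[1]*np.cos(a))
    return r
th=np.arctan2(R[1,0],R[0,0]);print("tool x deg",np.degrees(th))
for sg in(1,-1):
    s=least_squares(lambda u:res([*u,sg]),[.622,-.045,.045,th]);print(sg,s.x,np.degrees(s.x[3]),s.cost**.5,np.round(np.array(s.fun)*1000,1))
    if s.cost<1e-4:
        print("centre in tool",R[:2,:2].T@(s.x[:2]-p[:2]))
# bar ends in hand at z of TCP+19mm
for q in((321,24),(321,342)): pass
a=[ray(c,q,p[2]+.019) for q in((321.2,30),(321.2,200))];print("bar in tool",[np.round(R.T@(v-p),4) for v in a])
a=ray(c,(321.2,21),p[2]+.019);print("tip",R.T@(a-p))
E
```

```text
tool x deg 128.09127145172965
1 [ 0.62246661 -0.04444555  0.04450891  2.24422042] 128.58435853113988 0.0008914960477765495 [ 0.2  0.1 -0.3 -0.6  0.7  0.1 -0.4  0.4 -0.3 -0.   0.1 -0.1  0.4 -0.3
  0. ]
centre in tool [-0.06370503 -0.02236655]
-1 [ 0.61144407 -0.04013538  0.03944061  2.32888846] 133.43547982486353 0.03178033394444953 [-4.4 -6.  -7.  -5.7 -0.8  1.8  4.4 10.5  7.2 -8.7 -7.5 32.7 19.7 -6.7
 -8.1]
bar in tool [array([ 0.0976, -0.0004, -0.019 ]), array([ 0.0339, -0.0002, -0.019 ])]
tip [ 0.1004918  -0.00036635 -0.01898352]
```

Scaled: 0.04 m is 0.8, 0.033 m is 0.66, -0.0086 rad / 3.1416 = -0.0027.

```bash
echo '[{"spin":-0.0027}, {"tx":0.66, "ty":-0.112}, {"tx":0.66, "ty":-0.114}, {"tx":0.66, "ty":-0.114}, {"tx":0.65, "ty":-0.112}, {"tz":0.8}, {"tz":0.8}, {"tz":0.8}, {"tz":0.8}, {"tz":0.524}, {}, {}]' | python3 -m handwheel
cat > st.py <<'E'
from h import *
from scipy.spatial.transform import Rotation as Ro
def st(n=1):
    o=arm.observe();p=np.array(o["tcp_pos"]);w,x,y,z=o["tcp_rot"];R=Ro.from_quat([x,y,z,w]).as_matrix()
    C=np.array([.62247,-.04445]);d=p[:2]-C;F=np.array(o["wrist_force"]);T=np.array(o["torque"])
    th=np.degrees(np.arctan2(R[1,0],R[0,0]));ph=np.degrees(np.arctan2(d[1],d[0]))
    print(f"t {o['time_s']:.2f} r {np.hypot(*d):.4f} pos-ang {ph:.2f} tool-ang {th:.2f} z {p[2]:.4f} Ftool {np.round(R.T@F,1)} T {np.round(T,3)} Mrf {d[0]*F[1]-d[1]*F[0]:.3f} tilt {R[2].round(4)}")
    return p,R
if __name__=="__main__": st()
E
python3 st.py
python3 - <<'E'
from h import *
a=arm.capture("top")["img"];b=arm.capture("scene")["img"]
f=lambda i,x,y:cv2.resize(i[y:y+75,x:x+100],(400,300),interpolation=2)
cv2.imwrite("pics/c3.png",np.hstack([f(a,290,140),f(b,255,190)]))
E
```

```text
time_s: 6.3
tcp_pos: [0.5017, 0.1082, 0.0407]
tcp_rot: [0.0, 0.434, 0.901, -0.0]
wrist_force: [-0.3, -0.3, -0.6]
grip_width: 0.086
gripper_force: 78.3
t 6.30 r 0.1946 pos-ang 128.35 tool-ang 128.50 z 0.0407 Ftool [-0.  -0.4  0.6] T [ 0.001 -0.042 -0.043] Mrf 0.086 tilt [-2.e-04 -2.e-04 -1.e+00]
```

View pics/c3.png

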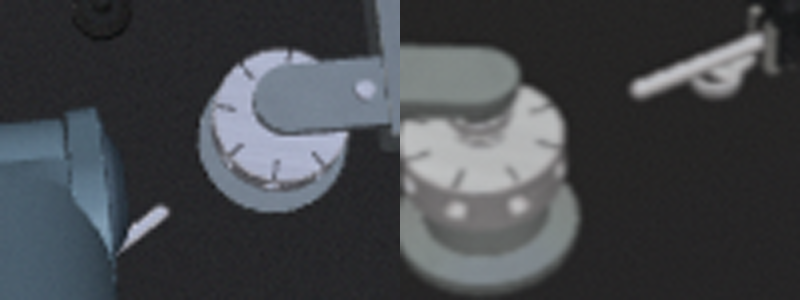

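The bar lies level and points at the front hole's mouth, clear of everything. I'll insert it gently and watch the force.

Scaled: -0.015 m is -0.3, -0.012 m is -0.24.

```bash
echo '[{"tx":-0.3}, {"tx":-0.3}, {"tx":-0.24}, {"tx":-0.1}, {"tx":-0.1}, {"tx":-0.08}, {}]' | python3 -m handwheel; python3 st.py
```

```text
time_s: 7.1
tcp_pos: [0.5364, 0.0641, 0.0403]
tcp_rot: [0.0, 0.435, 0.901, -0.0]
wrist_force: [-0.3, -1.1, -0.9]
grip_width: 0.087
gripper_force: 78.3
t 7.10 r 0.1385 pos-ang 128.41 tool-ang 128.46 z 0.0403 Ftool [-0.7 -1.   0.9] T [ 0.01   0.015 -0.011] Mrf 0.132 tilt [-1.e-04 -1.e-04 -1.e+00]
```

Scaled: -0.005 m is -0.1, -0.0045 m is -0.09.

```bash
echo '[{"tx":-0.1}, {"tx":-0.1}, {"tx":-0.1}, {"tx":-0.09}, {}, {}]' | python3 -m handwheel; python3 st.py
```

```text
time_s: 7.7
tcp_pos: [0.5483, 0.049, 0.0403]
tcp_rot: [-0.0, 0.435, 0.901, -0.0]
wrist_force: [1.3, 0.0, -0.8]
grip_width: 0.085
gripper_force: 78.3
t 7.70 r 0.1193 pos-ang 128.43 tool-ang 128.46 z 0.0403 Ftool [-0.8  1.   0.8] T [-0.003 -0.042  0.029] Mrf -0.122 tilt [ 1.e-04 -2.e-04 -1.e+00]
```

Scaled: 0.01183 m is 0.2366, -0.00059 m is -0.0118, 0.1 rad / 3.1416 = 0.0318.

```bash
echo '[{"tx":-0.0118, "ty":0.2366, "tz":-0.0012, "spin":0.0318}, {"tx":-0.0118, "ty":0.2366, "tz":-0.0012, "spin":0.0318}, {"tx":-0.0118, "ty":0.2366, "tz":-0.0012, "spin":0.0318}, {}]' | python3 -m handwheel; python3 st.py;  echo '[{"tx":-0.0118, "ty":0.2366, "tz":-0.0012, "spin":0.0318}, {"tx":-0.0118, "ty":0.2366, "tz":-0.0012, "spin":0.0318}, {"tx":-0.0118, "ty":0.2366, "tz":-0.0012, "spin":0.0318}]' | python3 -m handwheel; python3 st.py
```

```text
time_s: 8.1
tcp_pos: [0.5756, 0.0654, 0.039]
tcp_rot: [-0.003, 0.565, 0.825, -0.003]
wrist_force: [-6.3, -2.3, 0.0]
grip_width: 0.086
gripper_force: 79.1
t 8.10 r 0.1194 pos-ang 113.11 tool-ang 111.14 z 0.0390 Ftool [ 0.2 -6.7  0.1] T [-0.606  0.979 -0.307] Mrf 0.802 tilt [ 8.0e-04 -8.7e-03 -1.0e+00]
time_s: 8.4
tcp_pos: [0.6082, 0.0739, 0.0388]
tcp_rot: [-0.004, 0.683, 0.73, -0.004]
wrist_force: [-7.0, -1.4, 1.2]
grip_width: 0.083
gripper_force: 78.8
t 8.40 r 0.1192 pos-ang 96.87 tool-ang 93.85 z 0.0388 Ftool [-0.9 -7.1 -1.1] T [-0.463  1.372 -0.344] Mrf 0.849 tilt [ 3.000e-04 -1.190e-02 -9.999e-01]
```

Scaled: 0.0158 m is 0.316, 0.01183 m is 0.2366, 0.1 rad / 3.1416 = 0.0318.

```bash
sed -i 's/    return p,R/    print("   Maxis",round(d[0]*F[1]-d[1]*F[0]+T[2],3));return p,R/' st.py
echo '[{"tx":-0.0118, "ty":0.316, "tz":-0.0012, "spin":0.0318}, {"tx":-0.0118, "ty":0.2366, "tz":-0.0012, "spin":0.0318}, {"tx":-0.0118, "ty":0.2366, "tz":-0.0012, "spin":0.0318}]' | python3 -m handwheel; python3 st.py;  echo '[{"tx":-0.0118, "ty":0.2366, "tz":-0.0012, "spin":0.0318}]' | python3 -m handwheel;python3 st.py;  echo '[{"tx":-0.0118, "ty":0.2366, "tz":-0.0012, "spin":0.0318}]' | python3 -m handwheel; python3 st.py
```

```text
time_s: 8.7
tcp_pos: [0.6466, 0.0725, 0.0384]
tcp_rot: [-0.005, 0.784, 0.62, -0.005]
wrist_force: [-8.2, 0.3, 1.1]
grip_width: 0.083
gripper_force: 79.9
t 8.70 r 0.1194 pos-ang 78.35 tool-ang 76.66 z 0.0384 Ftool [-1.6 -8.1 -1. ] T [-0.26   1.829 -0.406] Mrf 0.965 tilt [-0.0024 -0.0143 -0.9999]
   Maxis 0.559
time_s: 8.8
tcp_pos: [0.658, 0.0695, 0.0384]
tcp_rot: [-0.005, 0.814, 0.58, -0.005]
wrist_force: [-9.2, -0.2, 1.6]
grip_width: 0.084
gripper_force: 79.8
t 8.80 r 0.1194 pos-ang 72.70 tool-ang 70.95 z 0.0384 Ftool [-3.2 -8.7 -1.5] T [-0.222  1.806 -0.419] Mrf 1.043 tilt [-0.0034 -0.0141 -0.9999]
   Maxis 0.624
time_s: 8.9
tcp_pos: [0.6691, 0.0655, 0.0385]
tcp_rot: [-0.005, 0.842, 0.539, -0.006]
wrist_force: [-9.4, -0.2, 2.3]
grip_width: 0.083
gripper_force: 79.7
t 8.90 r 0.1194 pos-ang 67.03 tool-ang 65.23 z 0.0385 Ftool [-4.2 -8.5 -2.2] T [-0.095  1.841 -0.431] Mrf 1.029 tilt [-0.0042 -0.0138 -0.9999]
   Maxis 0.598
```

Scaled: -0.003 m is -0.06, -0.001 m is -0.02.

```bash
echo '[{"ty":-0.06}, {"tx":-0.02, "ty":-0.06}, {}]' | python3 -m handwheel; python3 st.py; cat > scr.py <<'E'
from st import *
def scr(c,C=(.62247,-.04445),z=.0748,verbose=1):
    g=cv2.cvtColor(c["img"],6).astype(np.float32)
    A=np.arange(0,360,.5);M=[]
    for r in(.034,.036,.038,.040,.042):
        P=np.array([[C[0]+r*np.cos(a),C[1]+r*np.sin(a),z] for a in np.radians(A)])
        uv=cv2.projectPoints(P,np.array(c["rvec"]),np.array(c["tvec"]),np.array(c["K"]),None)[0].reshape(-1,1,2).astype(np.float32)
        M.append(cv2.remap(g,uv[:,0,0].reshape(1,-1),uv[:,0,1].reshape(1,-1),1)[0])
    m=np.mean(M,0);e=np.concatenate([m[-10:],m,m[:10]])
    dip=np.minimum(e[:-20],e[20:])-m          # vs +-5deg neighbours
    k=[i for i in range(len(A)) if dip[i]>20 and dip[i]==dip[max(0,i-14):i+15].max()]
    out=[]
    for i in k:
        j=np.arange(i-6,i+7)%len(A);w=np.clip(dip[j]-8,0,None);out.append((round(A[i]+(w*np.arange(-6,7)).sum()/w.sum()*.5,1),int(dip[i])))
    print(out);return out
E
python3 -c "
from scr import *
scr(np.load('w2.npz'))"
```

```text
time_s: 9.2
tcp_pos: [0.6675, 0.0665, 0.0403]
tcp_rot: [-0.001, 0.841, 0.541, -0.001]
wrist_force: [-3.9, -0.7, -0.2]
grip_width: 0.081
gripper_force: 78.4
t 9.20 r 0.1197 pos-ang 67.90 tool-ang 65.52 z 0.0403 Ftool [-2.3 -3.3  0.2] T [-0.129  0.787 -0.193] Mrf 0.406 tilt [-9.0e-04 -3.1e-03 -1.0e+00]
   Maxis 0.213
[(np.float64(110.5), 30), (np.float64(128.6), 84), (np.float64(173.9), 80), (np.float64(218.4), 75), (np.float64(323.5), 50)]
```

Scaled: -0.003 m is -0.06, -0.02 rad / 3.1416 = -0.0064.

```bash
echo '[{"ty":-0.06, "spin":-0.0064}, {}]' | python3 -m handwheel; python3 st.py; echo '[{"tx":0.1}, {"tx":0.2}, {"tx":0.3}, {"tx":0.4}, {"tx":0.4}]' | python3 -m handwheel; python3 st.py
```

```text
time_s: 9.4
tcp_pos: [0.6661, 0.0674, 0.041]
tcp_rot: [-0.0, 0.835, 0.55, -0.0]
wrist_force: [-2.5, -0.1, -1.0]
grip_width: 0.084
gripper_force: 78.4
t 9.40 r 0.1201 pos-ang 68.69 tool-ang 66.67 z 0.0410 Ftool [-1.1 -2.2  1. ] T [-0.168  0.627 -0.194] Mrf 0.274 tilt [-1.e-04 -5.e-04 -1.e+00]
   Maxis 0.081
time_s: 9.9
tcp_pos: [0.6971, 0.1355, 0.042]
tcp_rot: [0.0, 0.835, 0.55, 0.002]
wrist_force: [0.6, 0.4, -0.7]
grip_width: 0.088
gripper_force: 78.3
t 9.90 r 0.1948 pos-ang 67.46 tool-ang 66.76 z 0.0420 Ftool [0.6 0.4 0.7] T [-0.034 -0.037 -0.033] Mrf -0.078 tilt [ 0.0033  0.0032 -1.    ]
   Maxis -0.111
```

Scaled: -0.0475 m is -0.95, -0.0346 m is -0.692, -0.143 rad / 3.1416 = -0.0455.

```bash
echo '[{"tz":-0.95}, {"tz":-0.95}, {"tz":-0.95}, {"tz":-0.95}, {"tx":-0.692, "ty":-0.248}, {"tx":-0.692, "ty":-0.248}, {"tx":-0.692, "ty":-0.248}, {"tx":-0.692, "ty":-0.248}, {"tx":-0.692, "ty":-0.248}, {"spin":-0.0455}, {"spin":-0.0455}, {"spin":-0.0455}, {"spin":-0.0455}, {"spin":-0.0455}, {"spin":-0.0455}, {"spin":-0.0455}, {"spin":-0.0455}, {"spin":-0.0455}, {"spin":-0.0455}]' | python3 -m handwheel >/dev/null
echo '[{"spin":-0.0455}, {}, {}, {}]' | python3 -m handwheel
python3 - <<'E'
from scr import *
c=arm.capture("wrist");np.savez("w3.npz",**c);cv2.imwrite("pics/w3.png",c["img"])
scr(c,z=.0755);p,R=st();print(R[:2,:2].T@(np.array([.62247,-.04445])-p[:2]))
c=arm.capture("top");scr(c,z=.0755)
c=np.load("w3.npz");a=[ray(c,(q,v),p[2]+.019) for v in(30,200) for q in [np.mean(np.where(cv2.cvtColor(c["img"],6)[v,295:350]>120)[0])+295]];print("bar in tool",[np.round(R.T@(v-p),4) for v in a])
E
```

```text
time_s: 12.2
tcp_pos: [0.5697, -0.0019, 0.2315]
tcp_rot: [0.001, 0.202, 0.979, 0.0]
wrist_force: [-0.3, -0.5, -2.8]
grip_width: 0.085
gripper_force: 78.5
[(np.float64(76.9), 35), (np.float64(146.5), 44), (np.float64(167.4), 105), (np.float64(211.7), 93), (np.float64(258.6), 61), (np.float64(345.7), 75)]
t 12.25 r 0.0679 pos-ang 141.33 tool-ang 156.67 z 0.2314 Ftool [0.1 0.3 1. ] T [-0.028  0.009  0.024] Mrf -0.020 tilt [-1.e-03  4.e-04 -1.e+00]
   Maxis 0.004
[-0.06544017 -0.01795739]
[]
bar in tool [array([ 0.0977, -0.0007, -0.0191]), array([ 0.0339, -0.0009, -0.019 ])]
```

View pics/w3.png

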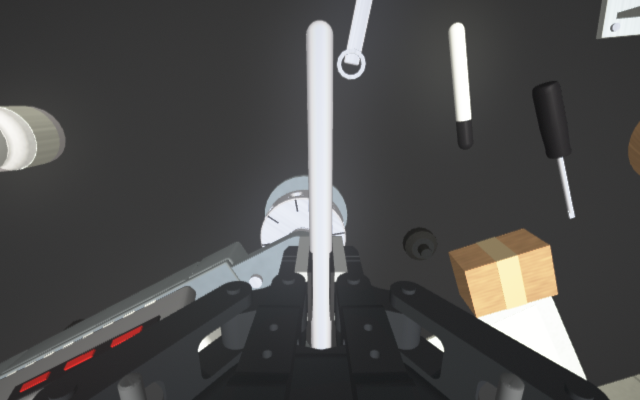

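The view shows the next hole's scribe at (297,205), turned about 10° from the bar. I'll refit the centre and angle from this picture before inserting.

```bash
cat > fit.py <<'E'
from st import *
from scipy.optimize import least_squares
def fit(c,angs,z,C=(.62247,-.04445),rr=(.033,.036,.039,.042)):
    g=cv2.cvtColor(c["img"],6).astype(np.float32);pts=[]
    for k,a0 in enumerate(angs):
        for r in rr:
            A=np.radians(np.arange(a0-5,a0+5.01,.25))
            P=np.c_[C[0]+r*np.cos(A),C[1]+r*np.sin(A),0*A+z]
            uv=cv2.projectPoints(P,c["rvec"],c["tvec"],c["K"],None)[0].reshape(-1,2).astype(np.float32)
            v=cv2.remap(g,uv[:,:1],uv[:,1:],1)[:,0];w=np.clip(np.median(v)-12-v,0,None)
            if w.sum()>30: pts.append((k,*(P[:,:2]*w[:,None]).sum(0)/w.sum()))
    pts=np.array(pts);sg=np.round((np.array(angs)-angs[0])/45)*45
    def res(v):
        a=v[2]+np.radians(sg[pts[:,0].astype(int)]);return (pts[:,1]-v[0])*-np.sin(a)+(pts[:,2]-v[1])*np.cos(a)
    s=least_squares(res,[*C,np.radians(angs[0])]);print(s.x[:2].round(5),np.degrees(s.x[2]).round(2),"res mm",(s.fun*1000).round(2));return s.x
E
python3 - <<'E'
from fit import *
fit(dict(np.load("w2.npz")),[128.6,173.9],.0748)
fit(dict(np.load("w2.npz")),[128.6,173.9,218.4],.0748)
x=fit(dict(np.load("w3.npz")),[167.4,211.7],.0754)
x=fit(dict(np.load("w3.npz")),[167.4,211.7,122.3],.0754)
p,R=st();d=x[:2]-p[:2];print(R[:2,:2].T@d)
E
```

```text
[ 0.62255 -0.04481] 128.39 res mm [ 0.03 -0.05  0.06 -0.04 -0.01 -0.   -0.01  0.02]
[ 0.62226 -0.04519] 127.72 res mm [-0.04 -0.09  0.06 -0.   -0.04  0.01  0.03  0.1  -0.08 -0.02 -0.02  0.05]
[ 0.62209 -0.04575] 165.34 res mm [ 0.06 -0.06  0.09 -0.1  -0.02 -0.11  0.11  0.02]
[ 0.62209 -0.04575] 165.34 res mm [ 0.06 -0.06  0.09 -0.1  -0.02 -0.11  0.11  0.02]
t 12.30 r 0.0679 pos-ang 141.56 tool-ang 156.68 z 0.2312 Ftool [-0.2 -1.1  0.4] T [-0.033 -0.017  0.031] Mrf 0.066 tilt [-6.e-04  2.e-04 -1.e+00]
   Maxis 0.097
[-0.06575369 -0.01907274]
```

```bash
python3 - <<'E'
from fit import *
x=fit(dict(np.load("w3.npz")),[167.4,211.7,76.9],.0754)
x=fit(dict(np.load("w3.npz")),[167.4,211.7,76.9],.0754,rr=(.036,.039,.041))
p,R=st();d=x[:2]-p[:2];v=R[:2,:2].T@d;a=-(np.degrees(x[2])-156.67)*np.pi/180
c,s=np.cos(a),np.sin(a);print("turn",a,"axis in turned tool",np.array([[c,s],[-s,c]])@v)
E
```

```text
[ 0.62211 -0.04547] 165.74 res mm [ 0.11 -0.03  0.1  -0.11 -0.01 -0.12  0.08 -0.04 -0.58  0.07  0.19  0.26]
[ 0.62208 -0.04532] 165.95 res mm [-0.02  0.09 -0.05 -0.11  0.09 -0.01 -0.14 -0.02  0.14]
t 12.30 r 0.0679 pos-ang 141.56 tool-ang 156.68 z 0.2312 Ftool [-0.2 -1.1  0.4] T [-0.033 -0.017  0.031] Mrf 0.066 tilt [-6.e-04  2.e-04 -1.e+00]
   Maxis 0.097
turn -0.16201486617096214 axis in turned tool [-0.06169737 -0.02901482]
```

The rows are not in the units I measure in: shifts go in shares of 50 mm and turns go in shares of pi rad. I convert before sending: 0.045 m is 0.9, 0.04 m is 0.8, -0.081 rad / 3.1416 = -0.0258.

```bash
echo '[{"spin":-0.0258}, {"spin":-0.0258}, {"tx":0.666, "ty":-0.14}, {"tx":0.666, "ty":-0.14}, {"tx":0.666, "ty":-0.142}, {"tx":0.668, "ty":-0.142}, {"tz":0.9}, {"tz":0.9}, {"tz":0.9}, {"tz":0.8}, {"tz":0.302}, {}, {}]' | python3 -m handwheel
sed -i 's/C=np.array(\[.62247,-.04445\])/C=np.array([.6222,-.0451])/' st.py; python3 st.py
```

```text
time_s: 13.6
tcp_pos: [0.4334, 0.0022, 0.0414]
tcp_rot: [0.0, 0.122, 0.993, -0.0]
wrist_force: [0.1, 0.1, -0.8]
grip_width: 0.09
gripper_force: 78.5
t 13.60 r 0.1946 pos-ang 165.94 tool-ang 165.97 z 0.0414 Ftool [-0.1  0.1  0.8] T [-0.005 -0.021  0.029] Mrf -0.017 tilt [-8.e-04 -1.e-04 -1.e+00]
   Maxis 0.012
```

Scaled: -0.015 m is -0.3, -0.012 m is -0.24.

```bash
echo '[{"tx":-0.3, "tz":0.01}, {"tx":-0.3}, {"tx":-0.24}, {"tx":-0.1}, {"tx":-0.1}, {"tx":-0.08}, {}]' | python3 -m handwheel; python3 st.py;echo '[{"tx":-0.08}, {"tx":-0.06}, {}]' | python3 -m handwheel; python3 st.py
```

```text
time_s: 14.3
tcp_pos: [0.4873, -0.0113, 0.0406]
tcp_rot: [0.0, 0.122, 0.993, 0.0]
wrist_force: [0.4, -0.1, -1.5]
grip_width: 0.087
gripper_force: 78.5
t 14.30 r 0.1390 pos-ang 165.93 tool-ang 166.00 z 0.0406 Ftool [-0.4 -0.   1.5] T [0.021 0.005 0.007] Mrf 0.003 tilt [-3.e-04  1.e-04 -1.e+00]
   Maxis 0.01
time_s: 14.6
tcp_pos: [0.4943, -0.013, 0.0405]
tcp_rot: [0.0, 0.122, 0.993, -0.0]
wrist_force: [0.1, -0.2, -1.2]
grip_width: 0.085
gripper_force: 78.5
t 14.60 r 0.1318 pos-ang 165.92 tool-ang 166.01 z 0.0405 Ftool [-0.1 -0.2  1.2] T [ 0.032 -0.041  0.023] Mrf 0.021 tilt [-5.e-04 -0.e+00 -1.e+00]
   Maxis 0.044
```

Scaled: -0.005 m is -0.1, -0.003 m is -0.06.

```bash
echo '[{"tx":-0.1}, {"tx":-0.1}, {"tx":-0.06}, {}, {}]' | python3 -m handwheel>/dev/null; python3 st.py;echo '[{"tx":-0.0118, "ty":0.276, "tz":-0.0012, "spin":0.0318}, {"tx":-0.0118, "ty":0.276, "tz":-0.0012, "spin":0.0318}, {"tx":-0.0118, "ty":0.2366, "tz":-0.0012, "spin":0.0318}]' | python3 -m handwheel>/dev/null; python3 st.py; for i in 1; do echo '[{"tx":-0.0118, "ty":0.2366, "tz":-0.0012, "spin":0.0318}]' | python3 -m handwheel >/dev/null; python3 st.py; done;  echo '[{}, {}]' | python3 -m handwheel >/dev/null; python3 st.py
```

```text
t 15.10 r 0.1193 pos-ang 165.96 tool-ang 166.00 z 0.0404 Ftool [-0.1 -0.1  1. ] T [-0.031  0.013 -0.023] Mrf 0.014 tilt [ 2.e-04 -1.e-04 -1.e+00]
   Maxis -0.009
t 15.40 r 0.1197 pos-ang 149.70 tool-ang 148.23 z 0.0400 Ftool [-2.  -9.3  0.5] T [-1.703  0.424 -0.416] Mrf 1.115 tilt [ 7.0e-04 -6.4e-03 -1.0e+00]
   Maxis 0.699
t 15.50 r 0.1197 pos-ang 144.20 tool-ang 142.51 z 0.0399 Ftool [-2.4 -8.8  0.6] T [-1.669  0.457 -0.406] Mrf 1.064 tilt [ 6.0e-04 -7.1e-03 -1.0e+00]
   Maxis 0.658
t 15.70 r 0.1199 pos-ang 143.84 tool-ang 142.79 z 0.0398 Ftool [-1.6 -6.5 -0.1] T [-1.278  0.365 -0.42 ] Mrf 0.777 tilt [ 6.0e-04 -6.3e-03 -1.0e+00]
   Maxis 0.357
```

Scaled: 0.01183 m is 0.2366, -0.00059 m is -0.0118, 0.1 rad / 3.1416 = 0.0318.

```bash

echo '[{"tx":-0.0118, "ty":0.2366, "tz":-0.0012, "spin":0.0318}, {}, {}]' | python3 -m handwheel >/dev/null; python3 st.py
echo '[{"tx":-0.0118, "ty":0.2366, "tz":-0.0012, "spin":0.0318}, {}, {}]' | python3 -m handwheel >/dev/null; python3 st.py
echo '[{"tx":-0.0118, "ty":0.2366, "tz":-0.0012, "spin":0.0318}, {}, {}]' | python3 -m handwheel >/dev/null; python3 st.py
```

```text
t 16.00 r 0.1199 pos-ang 138.35 tool-ang 137.05 z 0.0398 Ftool [-1.9 -6.3  0.6] T [-1.27   0.511 -0.424] Mrf 0.762 tilt [ 6.0e-04 -6.9e-03 -1.0e+00]
   Maxis 0.338
t 16.30 r 0.1200 pos-ang 132.75 tool-ang 131.34 z 0.0397 Ftool [-1.3 -5.1  0.4] T [-1.221  0.554 -0.413] Mrf 0.621 tilt [ 3.0e-04 -7.4e-03 -1.0e+00]
   Maxis 0.208
t 16.60 r 0.1200 pos-ang 127.15 tool-ang 125.63 z 0.0397 Ftool [-2.2 -6.1  0. ] T [-1.201  0.682 -0.371] Mrf 0.744 tilt [ 1.0e-04 -7.8e-03 -1.0e+00]
   Maxis 0.373
```

Scaled: 0.01183 m is 0.2366, -0.00059 m is -0.0118, 0.1 rad / 3.1416 = 0.0318.

```bash
sed -i 's/;return p,R/,"MT",round(.12*np.hypot(*T[:2])\/.216+T[2],3));return p,R/; s/+T\[2\],3)),"MT"/+T[2],3),"MT"/' st.py
for k in 1; do echo '[{"tx":-0.0118, "ty":0.2366, "tz":-0.0012, "spin":0.0318}, {}, {}]' | python3 -m handwheel >/dev/null; python3 st.py
echo '[{"tx":-0.0118, "ty":0.2366, "tz":-0.0012, "spin":0.0318}, {}, {}]' | python3 -m handwheel >/dev/null; python3 st.py
echo '[{"tx":-0.0118, "ty":0.2366, "tz":-0.0012, "spin":0.0318}, {}, {}]' | python3 -m handwheel >/dev/null; python3 st.py; done
```

```text
t 16.90 r 0.1200 pos-ang 121.53 tool-ang 119.92 z 0.0396 Ftool [-2.8 -6.7 -0.9] T [-1.117  0.697 -0.355] Mrf 0.815 tilt [-3.0e-04 -8.2e-03 -1.0e+00]
   Maxis 0.461 MT 0.377
t 17.20 r 0.1201 pos-ang 115.93 tool-ang 114.21 z 0.0396 Ftool [-2.4 -5.2 -0.6] T [-0.999  0.812 -0.396] Mrf 0.627 tilt [-6.0e-04 -8.6e-03 -1.0e+00]
   Maxis 0.231 MT 0.319
t 17.50 r 0.1201 pos-ang 110.32 tool-ang 108.50 z 0.0395 Ftool [-2.1 -5.9 -0.1] T [-0.948  0.88  -0.355] Mrf 0.719 tilt [-0.0011 -0.009  -1.    ]
   Maxis 0.364 MT 0.364
```

Scaled: 0.01183 m is 0.2366, -0.00159 m is -0.0318, 0.1 rad / 3.1416 = 0.0318.

```bash
echo '[{"tx":-0.0318, "ty":0.2366, "tz":-0.0012, "spin":0.0318}, {}, {}]' | python3 -m handwheel >/dev/null; python3 st.py
echo '[{"tx":-0.0118, "ty":0.2366, "tz":-0.0012, "spin":0.0318}, {}, {}]' | python3 -m handwheel >/dev/null; python3 st.py|tail -1
```

```text
t 17.80 r 0.1201 pos-ang 104.65 tool-ang 102.85 z 0.0395 Ftool [-1.5 -6.4 -0.6] T [-0.744  1.061 -0.388] Mrf 0.779 tilt [-3.0e-04 -9.4e-03 -1.0e+00]
   Maxis 0.391 MT 0.332
   Maxis 0.306 MT 0.316
```

Scaled: 0.01183 m is 0.2366, -0.00059 m is -0.0118, 0.1 rad / 3.1416 = 0.0318.

```bash
echo '[{"tx":-0.0118, "ty":0.2366, "tz":-0.0012, "spin":0.0318}, {}, {}]' | python3 -m handwheel >/dev/null; python3 st.py
```

```text
t 18.40 r 0.1202 pos-ang 93.27 tool-ang 91.49 z 0.0395 Ftool [-2.3 -5.6  0.1] T [-0.52   1.204 -0.314] Mrf 0.682 tilt [-0.0013 -0.0091 -1.    ]
   Maxis 0.368 MT 0.415
```

Scaled: 0.01183 m is 0.2366, -0.00059 m is -0.0118, 0.1 rad / 3.1416 = 0.0318.

```bash
echo '[{"tx":-0.0118, "ty":0.2366, "tz":-0.0012, "spin":0.0318}, {}, {}]' | python3 -m handwheel >/dev/null; python3 st.py
```

```text
t 18.70 r 0.1202 pos-ang 87.59 tool-ang 85.80 z 0.0396 Ftool [-2.6 -5.8 -0.4] T [-0.52   1.234 -0.351] Mrf 0.704 tilt [-0.0017 -0.0088 -1.    ]
   Maxis 0.353 MT 0.393
```

Scaled: 0.01183 m is 0.2366, -0.00059 m is -0.0118, 0.1 rad / 3.1416 = 0.0318.

```bash
echo '[{"tx":-0.0118, "ty":0.2366, "tz":-0.0012, "spin":0.0318}, {}, {}]' | python3 -m handwheel >/dev/null; python3 st.py
```

```text
t 19.00 r 0.1203 pos-ang 81.90 tool-ang 80.12 z 0.0397 Ftool [-2.1 -6.6 -1.1] T [-0.363  1.312 -0.394] Mrf 0.802 tilt [-0.0021 -0.0084 -1.    ]
   Maxis 0.408 MT 0.362
```

Scaled: 0.01183 m is 0.2366, -0.00159 m is -0.0318, 0.1 rad / 3.1416 = 0.0318.

```bash
echo '[{"tx":-0.0318, "ty":0.2366, "tz":-0.0012, "spin":0.0318}, {}, {}]' | python3 -m handwheel >/dev/null; python3 st.py
```

```text
t 19.30 r 0.1203 pos-ang 76.25 tool-ang 74.46 z 0.0398 Ftool [-1.1 -5.9 -1. ] T [-0.093  1.312 -0.348] Mrf 0.715 tilt [-0.0012 -0.0082 -1.    ]
   Maxis 0.368 MT 0.383
```

Scaled: 0.01183 m is 0.2366, -0.00059 m is -0.0118, 0.1 rad / 3.1416 = 0.0318.

```bash
echo '[{"tx":-0.0118, "ty":0.2366, "tz":-0.0012, "spin":0.0318}, {}, {}]' | python3 -m handwheel >/dev/null; python3 st.py
```

```text
t 19.60 r 0.1203 pos-ang 70.72 tool-ang 68.78 z 0.0397 Ftool [-1.8 -7.3 -0.6] T [ 0.031  1.509 -0.376] Mrf 0.882 tilt [-0.0017 -0.0086 -1.    ]
   Maxis 0.506 MT 0.463
```

Scaled: 0.00592 m is 0.1184, -0.00015 m is -0.003, 0.05 rad / 3.1416 = 0.0159.

```bash
echo '[{"tx":-0.003, "ty":0.1184, "tz":-0.0006, "spin":0.0159}, {}, {}]' | python3 -m handwheel >/dev/null; python3 st.py
```

```text
t 19.90 r 0.1201 pos-ang 68.42 tool-ang 65.93 z 0.0395 Ftool [-3.  -8.1 -0.7] T [ 0.06   1.748 -0.408] Mrf 0.988 tilt [-0.0022 -0.0108 -0.9999]
   Maxis 0.58 MT 0.564
```

Scaled: 0.00592 m is 0.1184, -0.00015 m is -0.003, 0.05 rad / 3.1416 = 0.0159.

```bash
echo '[{"tx":-0.003, "ty":0.1184, "tz":-0.0006, "spin":0.0159}, {}, {}]' | python3 -m handwheel >/dev/null; python3 st.py
```

```text
t 20.20 r 0.1201 pos-ang 65.89 tool-ang 63.09 z 0.0393 Ftool [-2.7 -8.9 -1.9] T [ 0.19   1.873 -0.341] Mrf 1.075 tilt [-0.0026 -0.0119 -0.9999]
   Maxis 0.733 MT 0.704
```

Scaled: 0.00592 m is 0.1184, -0.00015 m is -0.003, 0.04 rad / 3.1416 = 0.0127.

```bash
echo '[{"tx":-0.003, "ty":0.1184, "tz":-0.0006, "spin":0.0127}, {}, {}]' | python3 -m handwheel >/dev/null; python3 st.py
```

```text
t 20.50 r 0.1201 pos-ang 63.59 tool-ang 60.79 z 0.0390 Ftool [ -2.7 -10.4  -2.3] T [ 0.349  2.177 -0.471] Mrf 1.256 tilt [-0.003  -0.0142 -0.9999]
   Maxis 0.785 MT 0.754
```

Scaled: 0.00592 m is 0.1184, -0.00015 m is -0.003, 0.04 rad / 3.1416 = 0.0127.

```bash
echo '[{"tx":-0.003, "ty":0.1184, "tz":-0.0006, "spin":0.0127}, {}, {}]' | python3 -m handwheel >/dev/null; python3 st.py
```

```text
t 20.80 r 0.1200 pos-ang 61.25 tool-ang 58.51 z 0.0387 Ftool [ -3.  -12.2  -1.8] T [ 0.432  2.357 -0.497] Mrf 1.480 tilt [-0.0036 -0.0163 -0.9999]
   Maxis 0.983 MT 0.834
```

```bash
for i in 1; do echo '[{}]' | python3 -m handwheel >/dev/null; python3 st.py; echo '[{}]' | python3 -m handwheel >/dev/null; python3 st.py;echo '[{}]' | python3 -m handwheel >/dev/null; python3 st.py; done
```

```text
t 20.90 r 0.1200 pos-ang 61.24 tool-ang 58.52 z 0.0387 Ftool [ -4.  -11.7  -1.7] T [ 0.477  2.409 -0.517] Mrf 1.420 tilt [-0.0035 -0.0161 -0.9999]
   Maxis 0.904 MT 0.848
t 21.00 r 0.1200 pos-ang 61.25 tool-ang 58.52 z 0.0388 Ftool [ -2.7 -11.1  -2.5] T [ 0.387  2.372 -0.528] Mrf 1.340 tilt [-0.0035 -0.0161 -0.9999]
   Maxis 0.812 MT 0.807
t 21.10 r 0.1201 pos-ang 61.25 tool-ang 58.52 z 0.0388 Ftool [ -2.7 -11.2  -2.2] T [ 0.462  2.393 -0.5  ] Mrf 1.350 tilt [-0.0034 -0.0161 -0.9999]
   Maxis 0.85 MT 0.854
```

Scaled: 0.00592 m is 0.1184, -0.00015 m is -0.003, 0.04 rad / 3.1416 = 0.0127.

```bash
echo '[{"tx":-0.003, "ty":0.1184, "tz":-0.0006, "spin":0.0127}, {}]' | python3 -m handwheel >/dev/null; echo '[{"tx":-0.003, "ty":0.1184, "tz":-0.0006, "spin":0.0127}, {}, {}]' | python3 -m handwheel >/dev/null;  python3 st.py; echo '[{}]' | python3 -m handwheel >/dev/null; python3 st.py;echo '[{}]' | python3 -m handwheel >/dev/null; python3 st.py
```

```text
t 21.60 r 0.1200 pos-ang 56.63 tool-ang 53.92 z 0.0387 Ftool [ -5.5 -14.8  -4. ] T [ 0.939  3.14  -0.666] Mrf 1.790 tilt [-0.0047 -0.021  -0.9998]
   Maxis 1.124 MT 1.155
t 21.70 r 0.1200 pos-ang 56.65 tool-ang 53.92 z 0.0386 Ftool [ -4.7 -14.4  -5.2] T [ 1.006  3.146 -0.63 ] Mrf 1.733 tilt [-0.0047 -0.0209 -0.9998]
   Maxis 1.103 MT 1.205
t 21.80 r 0.1200 pos-ang 56.65 tool-ang 53.93 z 0.0387 Ftool [ -4.1 -14.9  -4.4] T [ 0.867  3.134 -0.636] Mrf 1.796 tilt [-0.0046 -0.0208 -0.9998]
   Maxis 1.16 MT 1.17
```

Scaled: -0.004 m is -0.08, -0.003 m is -0.06, -0.01 rad / 3.1416 = -0.0032.

```bash
echo '[{"ty":-0.08, "spin":-0.0032}, {"ty":-0.08, "spin":-0.0032}, {"ty":-0.06, "spin":-0.0032}, {}, {}]' | python3 -m handwheel >/dev/null;  python3 st.py
```

```text
t 22.30 r 0.1204 pos-ang 59.02 tool-ang 55.68 z 0.0400 Ftool [-2.3 -6.5  0.3] T [ 0.105  1.345 -0.19 ] Mrf 0.803 tilt [-0.0025 -0.0075 -1.    ]
   Maxis 0.613 MT 0.56
```

Scaled: -0.003 m is -0.06, -0.002 m is -0.04, -0.01 rad / 3.1416 = -0.0032.

```bash
echo '[{"ty":-0.06, "spin":-0.0032}, {"ty":-0.06, "spin":-0.0032}, {"ty":-0.04, "spin":-0.0016}, {}, {}]' | python3 -m handwheel >/dev/null;  python3 st.py
```

```text
t 22.80 r 0.1208 pos-ang 60.60 tool-ang 56.88 z 0.0418 Ftool [-3.8  0.1  1. ] T [-0.443  0.404  0.098] Mrf 0.012 tilt [-5.0e-04  1.2e-03 -1.0e+00]
   Maxis 0.11 MT 0.431
```

Scaled: -0.03 rad / 3.1416 = -0.0095.

```bash
echo '[{"spin":-0.0095}, {}]' | python3 -m handwheel >/dev/null;  python3 st.py; echo '[{"tx":0.06}, {}]' | python3 -m handwheel >/dev/null;  python3 st.py
```

```text
t 23.00 r 0.1211 pos-ang 61.23 tool-ang 58.61 z 0.0413 Ftool [-3.8 -1.9  0.8] T [-0.329  0.807 -0.145] Mrf 0.252 tilt [-6.0e-04 -1.8e-03 -1.0e+00]
   Maxis 0.107 MT 0.339
t 23.20 r 0.1241 pos-ang 61.18 tool-ang 58.52 z 0.0411 Ftool [-2.3 -1.8  0.9] T [-0.082  0.645 -0.246] Mrf 0.233 tilt [-4.0e-04 -1.9e-03 -1.0e+00]
   Maxis -0.014 MT 0.115
```

Scaled: 0.005 m is 0.1.

```bash
echo '[{"tx":0.1}, {"tx":0.1}, {"tx":0.1}, {}]' | python3 -m handwheel >/dev/null;  python3 st.py; echo '[{"tx":0.2}, {"tx":0.4}, {"tx":0.5}, {"tz":-0.8}, {"tz":-1}, {"tz":-1}, {"tz":-1}, {}]' | python3 -m handwheel;  python3 st.py
```

```text
t 23.60 r 0.1432 pos-ang 60.13 tool-ang 58.81 z 0.0425 Ftool [ 1.2 -0.4  1.2] T [ 0.021 -0.013 -0.025] Mrf 0.059 tilt [ 0.0037  0.004  -1.    ]
   Maxis 0.034 MT -0.011
time_s: 24.4
tcp_pos: [0.7259, 0.1228, 0.2431]
tcp_rot: [0.004, 0.872, 0.49, 0.009]
wrist_force: [1.0, 0.0, 0.8]
grip_width: 0.083
gripper_force: 78.7
t 24.40 r 0.1973 pos-ang 58.29 tool-ang 58.63 z 0.2431 Ftool [ 0.6  0.8 -0.8] T [-0.022 -0.055  0.   ] Mrf -0.163 tilt [ 0.0116  0.016  -0.9998]
   Maxis -0.163 MT 0.033
```

Scaled: -0.034 m is -0.68, -0.033 m is -0.66.

```bash
echo '[{"tx":-0.66, "ty":0.112}, {"tx":-0.66, "ty":0.112}, {"tx":-0.66, "ty":0.112}, {"tx":-0.68, "ty":0.112}, {}, {}, {}]' | python3 -m handwheel >/dev/null
python3 - <<'E'
from scr import *
c=arm.capture("wrist");np.savez("w4.npz",**c)
p,R=st();scr(c,(.6222,-.0451),.076)
g=cv2.cvtColor(c["img"],6)
for v in(40,120,200):
    q=np.mean(np.where(g[v,290:350]>120)[0])+290;print(v,q,R.T@(ray(c,(q,v),p[2]+.019)-p))
print(g[5:40,321])
E
```

```text
t 25.15 r 0.0662 pos-ang 43.74 tool-ang 58.78 z 0.2314 Ftool [0.8 0.4 0.9] T [-0.014 -0.015 -0.021] Mrf -0.012 tilt [ 1.e-03  1.e-04 -1.e+00]
   Maxis -0.033 MT -0.01
[(np.float64(48.2), 33), (np.float64(69.7), 79), (np.float64(115.0), 70), (np.float64(160.5), 73), (np.float64(247.3), 53), (np.float64(339.7), 71)]
40 321.5 [ 0.09371534  0.00082919 -0.01890223]
120 321.0 [ 0.06559704  0.00064765 -0.01893156]
200 316.53061224489795 [ 0.03308823 -0.00121779 -0.01896563]
[140 137 133 124 110  80  72  65  66  64  64  64  65  65  69  93 134 147
 154 156 158 160 161 160 160 161 161 161 161 161 161 161 161 161 161]
```

Scaled: -0.138 rad / 3.1416 = -0.0439.

```bash
echo '[{"spin":-0.0439}, {"spin":-0.0439}, {"spin":-0.0439}, {"spin":-0.0439}, {"spin":-0.0439}, {"spin":-0.0439}, {"spin":-0.0439}, {"spin":-0.0439}, {"spin":-0.0439}, {"spin":-0.0439}, {"spin":-0.0439}, {"spin":-0.0439}, {"spin":-0.0436}]' | python3 -m handwheel >/dev/null
echo '[{"tx":0.562, "ty":0.622}, {"tx":0.562, "ty":0.622}, {"tx":0.562, "ty":0.622}, {"tx":0.562, "ty":0.622}, {"tx":0.562, "ty":0.622}, {"tx":0.562, "ty":0.622}, {"tx":0.562, "ty":0.622}, {"tx":0.562, "ty":0.622}, {"tx":0.562, "ty":0.622}, {"tx":0.562, "ty":0.622}, {"tz":0.6}, {"tz":0.6}, {}, {}]' | python3 -m handwheel
python3 - <<'E'
from st import *
c=arm.capture("wrist");cv2.imwrite("pics/w5.png",c["img"]);np.savez("w5.npz",**c)
p,R=st();print(p,R[:,0],R[:2,:2].T@(np.array([.50194,.38459])-p[:2]))
E
```

```text
time_s: 27.85
tcp_pos: [0.5021, 0.3833, 0.1712]
tcp_rot: [-0.0, 0.162, 0.987, -0.001]
wrist_force: [0.0, 0.5, -0.9]
grip_width: 0.081
gripper_force: 78.7
t 27.90 r 0.4448 pos-ang 105.50 tool-ang 161.32 z 0.1727 Ftool [0.  0.2 0.6] T [ 0.012 -0.051 -0.034] Mrf -0.033 tilt [-0.0012  0.0014 -1.    ]
   Maxis -0.067 MT -0.005
[0.50333301 0.38355385 0.17271924] [-0.94734575  0.3202104  -0.00115155] [0.00165145 0.00053554]
```

View pics/w5.png

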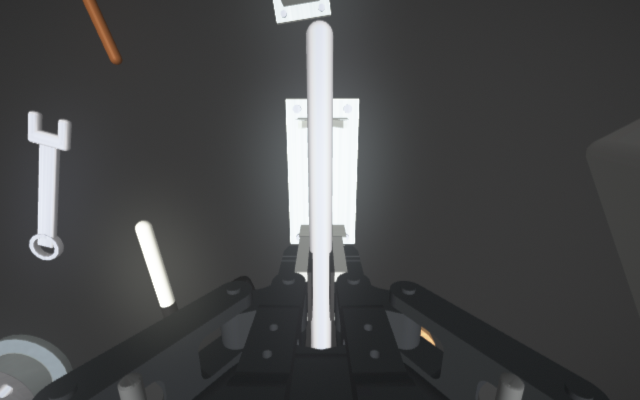

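The bar lies over the rest's notches, centred on the base at columns 286–359. I'll lower it.

Scaled: 0.04 m is 0.8, 0.0015 m is 0.03.

```bash
echo '[{"tx":0.03, "ty":0.01, "tz":0.6}, {"tz":0.8}, {"tz":0.6}, {"tz":0.4}, {"tz":0.3}, {"tz":0.1}, {}]' | python3 -m handwheel; echo '[{"tz":0.06}, {"tz":0.03}, {}, {}]' | python3 -m handwheel
```

```text
time_s: 28.6
tcp_pos: [0.502, 0.3841, 0.0323]
tcp_rot: [0.0, 0.162, 0.987, 0.0]
wrist_force: [0.4, 0.6, -1.5]
grip_width: 0.085
gripper_force: 78.7
time_s: 29.0
tcp_pos: [0.5015, 0.384, 0.0276]
tcp_rot: [0.0, 0.162, 0.987, 0.0]
wrist_force: [0.3, -1.2, -1.7]
grip_width: 0.085
gripper_force: 78.7
```

Scaled: 0.001 m is 0.02.

```bash
echo '[{"tz":0.02}, {}, {}]' | python3 -m handwheel; echo '[{}, {}, {}, {}, {}, {}]' | python3 -m handwheel 0.6; echo '[{"tz":-0.2}, {"tz":-0.6}, {"tz":-1}, {"tz":-1}, {}, {}]' | python3 -m handwheel
python3 - <<'E'
from st import *
c=arm.capture("wrist");s=arm.capture("scene");cv2.imwrite("pics/f.png",np.hstack([c["img"][:,170:490],s["img"][150:310,200:520].repeat(1,0)[:160] if 0 else cv2.resize(s["img"][160:310,220:500],(480,257))[:, :] if 0 else cv2.copyMakeBorder(cv2.resize(s["img"][150:320,230:520],(480,281)),0,119,0,0,0)]))
np.savez("w6.npz",**c);p,R=st();print(p)
E
```

```text
time_s: 29.3
tcp_pos: [0.5016, 0.384, 0.0269]
tcp_rot: [0.0, 0.162, 0.987, 0.0]
wrist_force: [-0.8, -0.6, 4.0]
grip_width: 0.086
gripper_force: 79.1
time_s: 29.9
tcp_pos: [0.5012, 0.3837, 0.026]
tcp_rot: [-0.0, 0.162, 0.987, -0.0]
wrist_force: [0.2, 0.0, -0.0]
grip_width: 0.599
gripper_force: 0.0
time_s: 30.5
tcp_pos: [0.5027, 0.3846, 0.1691]
tcp_rot: [0.001, 0.163, 0.987, 0.002]
wrist_force: [-0.2, -0.3, -0.8]
grip_width: 0.597
gripper_force: 0.0
t 30.60 r 0.4453 pos-ang 105.89 tool-ang 161.32 z 0.1653 Ftool [ 0.1 -0.6  0.3] T [-0.025  0.056  0.006] Mrf 0.191 tilt [ 0.0013 -0.0016 -1.    ]
   Maxis 0.196 MT 0.04
[0.50029173 0.38315172 0.16530249]
```

View pics/f.png

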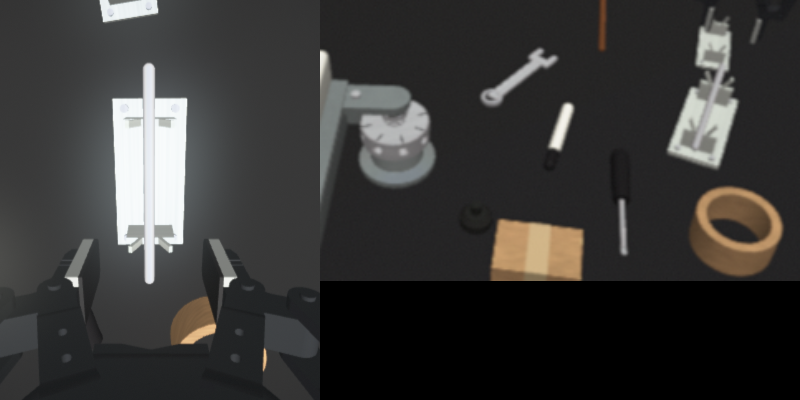

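The bar is in both notches (ends at (148,66) and (149,282)), nothing else has moved, and the gripper is clear. I'm handing in.

```bash
python3 -c "
from rig import arm
print(arm.finish_job())"
```

```text
the job is handed in; nothing more can be done
None
```

I turned the collar clockwise about 2.6 rad using two holes, and stopped when the measured turning torque was about 0.77 N m above free (aim 0.75). The bar is back in its rest, nothing else on the desk was touched, and I handed the job in at about 31 s; no verdict was returned.

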